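# Clip the black resin panel into the curing stand

### The job

Take the black resin panel out of the wooden drying rack and press it, lower edge first, down between the two sprung jaws of the teal clip stand until its edge is fully home on the base, lying along the jaws and about midway along them, then let go so that it stands upright in the clip by itself. Push it home with the gripper, do not drop it in, and leave the white and violet panels standing in the rack.

Things in the scene. Friction and masses are not known exactly. Their poses are not given: they have to be found in the camera images.
- panel_black: black resin panel, about 0.1 kg: 80 mm long (x), 6 thick (y), 78 tall, with a moulded grip bar of its own colour on top, 60 long, 14 thick, from 75 to 101 mm above the lower edge. Origin: middle of the lower edge; z up. Both faces alike. Starts upright in one of three rack slots, lower edge 8 mm above the table, slot walls to 36 mm: lift it 40 mm to clear them.
- panel_white: white panel, same size and axes, standing in another slot; must stay there. The slots lie side by side, 85 mm apart along the panels' y, each about 9 mm wide; the wooden rack is 90 by 260 mm
- panel_violet: violet panel, same size and axes, standing in another slot; must stay there
- clip: fixed stand: teal base 110 (x) by 120 (y) by 20 mm high; on it two brass jaws 72 mm long along x, sprung shut 2 mm apart, each slides up to 16 mm along y. Origin: underside centre, below the slot's middle; z up. Straight throat 20 to 46 mm up, above it lips flare to a mouth about 30 mm wide, 72 mm up. Pushing in takes 3 to 8 N; home, the edge is 20 mm above the table; springs centre it.
There are look-alikes about, which are no part of the job. What is shaped like the panel_black but yellow is not meant.

How it is judged:
By the outcome, as a careful person would: the job done as asked, in the order asked, and still so for the second after the job is handed in, with the robot touching nothing.
It also fails if it takes over 40 s, if anything falls off the work surface, if the arm or the gripper's body presses on something with over 40 N, if the wrist force passes 120 N, or if a joint passes its speed limit or range.

### The arm

A 6-joint arm with a two-finger parallel gripper is mounted at the origin on the work surface. World frame = base frame: x ahead of the robot, y to its left, z up, the work surface at z = 0. Lengths are in m, angles in rad, forces in N, time in s.
With the tool pointing down it reaches from about 0.35 to 0.775 m from the base axis. Payload 5.5 kg.
Tool frame: the origin (TCP) lies between the finger pads; the fingertips stand 11 mm ahead of it and the grasp point (between the pads) lies 8 mm behind it (tips_ahead is the distance from the TCP to the fingertips, in m); z points along the fingers, y is the line along which they close (so a half turn about z gives the same grasp; the last joint's range is limited). The gripper opens to 85 mm and grips with 20 to 120 N. Pads are 22 mm wide; open, the fingers measure 114 mm over their backs; the gripper's body (76 mm by 85 mm) begins 54 mm behind the grasp point. The pads swing forward as they close: fully open they stand 13 mm farther back than shut.
Start: joints at [1.127, 0.313, 0.046, 1.304, 0, 1.431], TCP at [0.172, 0.549, 0.242] pointing down, gripper open.
Joint ranges: [-2.76, 2.76], [-0.86, 1.69], [-1.03, 1.26], [-2.2, 2.34], [-1.47, 1.5], [-3.14, 3.14]. Speed limits (rad/s): [2.57, 2.57, 3.14, 3.14, 3.14, 3.14].

### API

Orientations are given as a unit quaternion [w, x, y, z].
In Python, from workcell import * gives the robot as it stands. The module is installed in compiled form; this text tells all that it offers.
- The arm moves only by the tool jog_arm, never from a script. Its argument "moves" is a list of rows, each an object with "fingers": the closure, from 0 (fully open) to 1 (shut); "slide": the shift along the tool's x, y, z in mm, a list of three; "angular": the turn, a rotation vector about the tool's x, y, z in degrees, a list of three. A call has 1 to 10 rows; each row is the pose to reach, as a shift and turn from the pose commanded when the call began, along the tool's axes at that moment; what a row does not reach only later rows make up. A row lasts 1/12 s, in which the tool goes at most 41.7 mm and 7.16 degrees, less where a joint would pass 70% of its speed; a pose out of reach is approached as far as the arm can. A call with a gripper value outside its range is refused whole. The fingers move at their own pace and stop on an object; "squeeze" is the grip in N (left out, the last holds). Time passes only in rows, so rows that repeat a pose let the fingers close. It gives the time, the measured TCP pose, the force, the opening and the grip force at its end, in the units of the state.
- get_state(): the state, without advancing time (a new reading comes with each control period).
- read_camera(name): name is "side" or "top"; returns a dict with "color" (384x512x3 uint8, red, green, blue), "fovy" (degrees; the focal length in pixels is half the picture's height over the tangent of half this angle, whatever the lens; pixels are square), "cx", "cy" (the principal point, pixels), "world_from_camera" (4x4, takes a point from camera to world coordinates). Camera axes: x right, y down, z forward; pixel columns grow to the right and rows downward; lengths in m; the calibration is good to about 2 mm. A picture is of the moment at which its call begins. There is no depth.
- hand_in(): hands the job in; it is judged then, once.
Trained networks look in a picture, given as the dict that the camera call returned (one of the last four; its "shot" number tells which), for a name from the list of things; names that differ only in an ending like _2 or _b are one class to them, and where a whole thing is asked for, a point or a joint stands for the part that bears it (a point fixed in the world has none). Each returns a list of dicts, best first, with "p" (0 to 1); they miss things now and then, are a little off and sometimes report something else, mostly with a low value. They report only what shows in the picture. A call takes as long as a camera call. They do not tell look-alikes from the thing itself.
- look_for(target, picture): "point" ([column, row] in pixels, amid what is visible of it).
- tip_of(target, picture): "point" ([column, row] in pixels: a listed point, or the origin of a listed thing).
The state is a dict: "clock": time; "joint_pos": joint angles; "qvel": joint speeds; "tau": joint torques, N m; "tcp_pos": TCP position; "orientation": TCP orientation; "wrist_force": force on the tool from outside, world axes, zero at the start; "ft_torque": the same for the moment, N m; "finger_gap": finger opening in m; "grip_force": force on a finger pad.
Only numpy, scipy, OpenCV 4.12 (cv2) and the standard library are available. Lean on these libraries where they do the work, as an engineer would, in place of code of your own. Each camera call takes 0.05 s, during which the arm holds its last target. There are 200 camera calls.

## Working session

There is one attempt and no reset: what is moved stays moved. The work goes in short steps, Python scripts to look and compute and a tool call to move; the robot and the scene stay as the last step left them, time stands still between calls to the robot, and variables do not carry over. Pictures are saved under pics/ and viewed, at most 10 in all, crops included, and the job is handed in when it is done.

Besides the shell and the picture viewer there is one more tool, called by a JSON object that holds its "op" and its "data". jog_arm: Moves the arm, as the interface text tells. Its arguments: {"type":"object","properties":{"moves":{"type":"array","items":{"type":"object","properties":{"fingers":{"type":"number"},"slide":{"type":"array","items":{"type":"number"}},"angular":{"type":"array","items":{"type":"number"}}}}},"squeeze":{"type":"number"}},"required":["moves"]}

```bash
mkdir -p pics
cat > h.py <<'E'
from workcell import *
import numpy as np, cv2
def save(p,n): cv2.imwrite('pics/'+n+'.png',p['color'][:,:,::-1])
def f_(p): return p['color'].shape[0]/2/np.tan(np.radians(p['fovy'])/2)
def onz(p,uv,z):
    T=np.array(p['world_from_camera']);f=f_(p)
    d=T[:3,:3]@np.array([(uv[0]-p['cx'])/f,(uv[1]-p['cy'])/f,1]);o=T[:3,3]
    return o+d*(z-o[2])/d[2]
def proj(p,X):
    T=np.array(p['world_from_camera']);c=T[:3,:3].T@(np.array(X)-T[:3,3]);f=f_(p)
    return [p['cx']+f*c[0]/c[2],p['cy']+f*c[1]/c[2]]
E
python3 - <<'E'
from h import *
np.set_printoptions(precision=4,suppress=True)
for n in('top','side'):
    p=read_camera(n);save(p,n+'0');print(n,p['fovy'],p['cx'],p['cy'],np.array(p['world_from_camera']).round(3).tolist())
    for t in('panel_black','clip'):
        for d in look_for(t,p)[:4]:print('look',t,d['p'],d['point'])
        for d in tip_of(t,p)[:4]:print('tip',t,d['p'],d['point'],onz(p,d['point'],0.008 if t!='clip' else 0))
print(get_state())
E
```

```text
top 43.17746099929469 256.5168573010491 190.75102976119044 [[0.022, -0.987, 0.157, 0.397], [-1.0, -0.022, 0.0, 0.032], [0.003, -0.157, -0.988, 1.032], [0.0, 0.0, 0.0, 1.0]]
look panel_black 0.86 [209.7, 203.1]
look panel_black 0.68 [249.3, 147.3]
tip panel_black 0.96 [248.2, 153.9] [0.64   0.0515 0.008 ]
tip panel_black 0.62 [213.4, 209.8] [0.5168 0.1224 0.008 ]
look clip 0.64 [395.8, 183.0]
look clip 0.16 [166.0, 202.1]
tip clip 0.88 [394.7, 181.6] [ 0.5876 -0.2666  0.    ]
side 54.538549741144344 256.72743329627576 191.2586672833939 [[-0.713, -0.513, 0.477, 0.14], [-0.701, 0.527, -0.481, 0.443], [-0.005, -0.677, -0.736, 0.699], [0.0, 0.0, 0.0, 1.0]]
look panel_black 0.74 [222.5, 182.8]
look panel_black 0.56 [238.1, 223.6]
tip panel_black 0.9 [238.0, 242.4] [0.5096 0.1315 0.008 ]
tip panel_black 0.68 [221.3, 196.2] [0.6402 0.0647 0.008 ]
look clip 0.77 [324.4, 143.0]
tip clip 0.69 [321.6, 146.7] [ 0.5823 -0.2674  0.    ]
{'clock': 0.5, 'joint_pos': array([ 1.1274,  0.3132,  0.0461,  1.3036, -0.    ,  1.4312]), 'qvel': array([-0.0016, -0.0007,  0.0022,  0.0001, -0.0012, -0.0001]), 'tau': array([ -0.0016, -48.0001,  29.8534,   0.0021,  -0.0002,  -0.    ]), 'tcp_pos': array([0.172 , 0.5487, 0.2423]), 'orientation': array([0.    , 0.1513, 0.9885, 0.    ]), 'wrist_force': array([-0.1963, -0.3559,  0.011 ]), 'ft_torque': array([ 0.0422,  0.0337, -0.0074]), 'grip_force': 0.0, 'finger_gap': 0.08566517017887718}
```

View pics/top0.png

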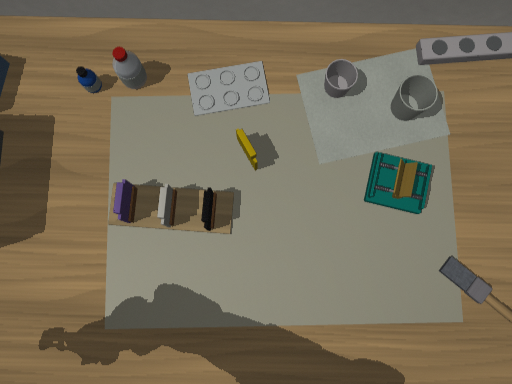

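View pics/side0.png

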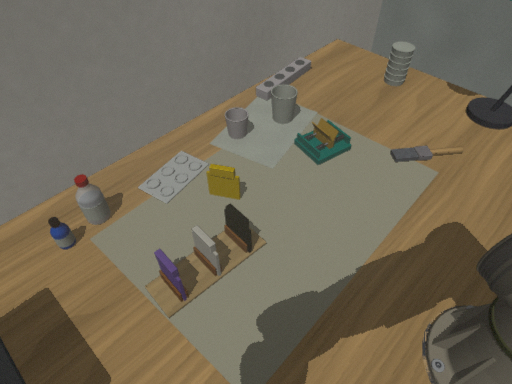

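The top view shows the violet panel at (124,200), white at (167,205) and black at (209,208) in the rack. The clip is at (398,182), and the yellow look-alike at (247,148) stands on its own. I'll measure the yaws next.

Run:
```python
from h import *
np.set_printoptions(precision=4,suppress=True)
p=read_camera('top');c=p['color']
hsv=cv2.cvtColor(c,cv2.COLOR_RGB2HSV)
m=cv2.inRange(hsv,(80,90,40),(100,255,255));m[:, :300]=0
ys,xs=np.nonzero(m)
W=np.array([onz(p,(x,y),0.02)[:2] for x,y in zip(xs,ys)],np.float32)
print('teal',cv2.minAreaRect(W*1000))
# rack & panels
q=read_camera('side')
for n,pp in(('top',p),('side',q)):
  for t in('panel_black','panel_white','panel_violet','clip'):
    for d in tip_of(t,pp)[:3]:print(n,t,d['p'],d['point'],onz(pp,d['point'],0.008 if t!='clip' else 0)[:2])
a=cv2.resize(c[170:250,100:250],None,fx=5,fy=5,interpolation=cv2.INTER_CUBIC)
b=cv2.resize(c[140:225,355:445],None,fx=5,fy=5,interpolation=cv2.INTER_CUBIC)
cv2.imwrite('pics/a.png',a[:,:,::-1]);
d=cv2.resize(q['color'][110:170,285:360],None,fx=5,fy=5,interpolation=cv2.INTER_CUBIC)
o=np.zeros((425,450+375,3),np.uint8);o[:,:450]=b;o[:300,450:]=d
cv2.imwrite('pics/b.png',cv2.resize(o,(800,412))[:,:,::-1])
```

```text
teal ((582.2046508789062, -267.31890869140625), (126.19015502929688, 111.41600799560547), 77.45624542236328)
top panel_black 0.85 [248.8, 153.2] [0.6416 0.0502]
top panel_black 0.69 [214.1, 210.9] [0.5144 0.1208]
top panel_white 0.78 [168.0, 207.3] [0.52  0.219]
top panel_violet 0.56 [131.4, 202.3] [0.529  0.2973]
top clip 0.92 [393.8, 181.7] [ 0.5874 -0.2646]
side panel_black 0.9 [226.5, 194.2] [0.6359 0.0511]
side panel_black 0.86 [236.9, 241.2] [0.5137 0.131 ]
side panel_white 0.61 [205.2, 265.5] [0.5165 0.2213]
side panel_violet 0.88 [171.2, 286.8] [0.5279 0.3023]
side clip 0.72 [321.8, 145.4] [ 0.5854 -0.2723]
```

View pics/a.png

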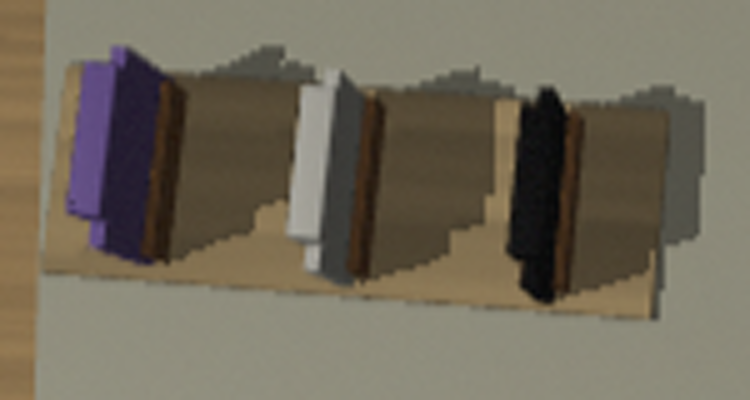

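View pics/b.png

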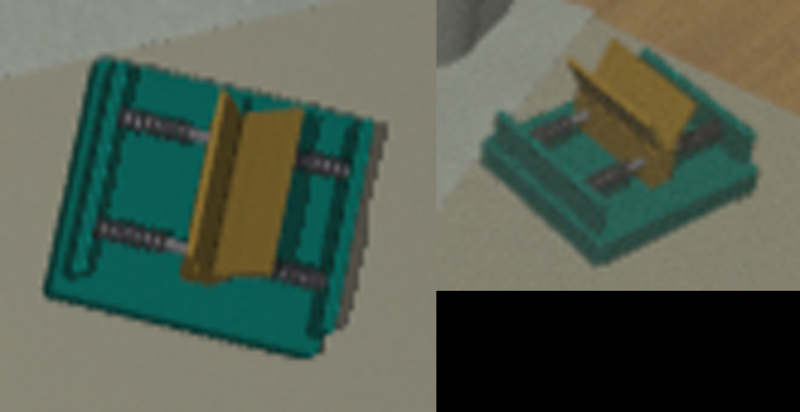

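The crops show the rack slightly rotated, with the black panel at the right end at about (209,208). The clip's brass slot runs roughly along world x, tilted with its base. I'll fit the panel silhouettes and the clip base in both views.

```bash
cat > fit.py <<'E'
from h import *
from scipy.optimize import minimize
def box(lx,ly,z0,z1): return np.array([[sx*lx/2,sy*ly/2,z] for sx in(-1,1) for sy in(-1,1) for z in(z0,z1)])
PANEL=[box(.08,.006,0,.078),box(.06,.014,.075,.101)]
def render(p,parts,q,z,S=4):
    im=np.zeros((384*S,512*S),np.uint8);c,s=np.cos(q[2]),np.sin(q[2])
    for b in parts:
        X=b@np.array([[c,s,0],[-s,c,0],[0,0,1]])+[q[0],q[1],z]
        uv=np.array([proj(p,x) for x in X])
        cv2.fillConvexPoly(im,cv2.convexHull(np.round(((uv+.5)*S-.5)*8).astype(np.int32)),255,shift=3)
    return cv2.resize(im,(512,384),interpolation=cv2.INTER_AREA)/255.
def fit(views,parts,q0,z):
    def cost(v):
        q=[v[0]/1e3,v[1]/1e3,np.radians(v[2])]
        return sum(np.abs(render(p,parts,q,z)-m).sum()/m.sum() for p,m in views)
    v0=[q0[0]*1e3,q0[1]*1e3,np.degrees(q0[2])]
    sim=np.array([v0]+[[v0[j]+(5 if i==j else 0) for j in range(3)] for i in range(3)])
    r=minimize(cost,v0,method='Nelder-Mead',options=dict(initial_simplex=sim,xatol=.05,fatol=1e-4,maxiter=150))
    return r.x,r.fun
def roi(m,uv,r):
    o=np.zeros(m.shape);x,y=map(int,uv);o[y-r:y+r,x-r:x+r]=m[y-r:y+r,x-r:x+r]>0
    n,l,st,_=cv2.connectedComponentsWithStats(o.astype(np.uint8))
    return (l==1+np.argmax(st[1:,4])).astype(float)
E
python3 - <<'E'
from fit import *
P={n:read_camera(n) for n in('top','side')}
H={n:cv2.cvtColor(p['color'],cv2.COLOR_RGB2HSV) for n,p in P.items()}
bl={n:cv2.inRange(H[n],(0,0,0),(180,255,45)) for n in P}
vi={n:cv2.inRange(H[n],(120,60,25),(150,255,255)) for n in P}
te={n:cv2.inRange(H[n],(80,90,30),(100,255,255)) for n in P}
def go(name,M,q0,parts,z,c,r):
    V=[(P[n],roi(M[n],c[n],r)) for n in P]
    print(name,[int(m.sum()) for _,m in V],'both',*fit(V,parts,q0,z))
    for n,v in zip(P,V): print('  ',n,*fit([v],parts,q0,z))
go('black',bl,[.514,.125,0.0],PANEL,.008,{'top':(209,208),'side':(239,228)},30)
go('violet',vi,[.528,.30,0.0],PANEL,.008,{'top':(124,200),'side':(171,275)},33)
f=f_(P['top'])
for a in((100,58),(372,122),(318,355),(48,295)):
    print(onz(P['top'],(a[0]/4.85+355-.4,a[1]/4.85+140-.4),.02))
print('rack',onz(P['top'],(109,224.4),.008),onz(P['top'],(231.6,233.6),.008))
E
```

```text
black [353, 24] both [520.39054533 105.0063804  -41.73181338] 13.58186644818456
   top [513.08661964 128.40865527  -2.50374544] 0.14562017441537523
   side [536.95169053 135.61903502 -37.95291448] 13.019771241830066
violet [571, 492] both [524.50914825 297.15312919  -4.87653753] 0.5390277683553595
   top [526.48713953 299.81185055   0.79489701] 0.26311596442429863
   side [527.11305287 295.7581511   -5.00831379] 0.23632233381157344
[ 0.64839002 -0.2205512   0.02      ]
[ 0.62217937 -0.33975616  0.02      ]
[ 0.51855473 -0.31275397  0.02      ]
[ 0.54221024 -0.19616801  0.02      ]
rack [0.48092108 0.34164911 0.008     ] [0.46716425 0.08227394 0.008     ]
```

```bash
cat >> h.py <<'E'
from scipy.spatial.transform import Rotation as Ro
def need(pos,yaw_deg,s=None):
    """slide mm / angular deg to a downward tool at pos with tool y at 90+yaw"""
    s=s or get_state();w,x,y,z=s['orientation'];R=Ro.from_quat([x,y,z,w])
    a=np.radians(90+yaw_deg);yt=np.array([np.cos(a),np.sin(a),0]);zt=np.array([0,0,-1.])
    D=Ro.from_matrix(np.c_[np.cross(yt,zt),yt,zt])
    sl=R.inv().apply(np.array(pos)-s['tcp_pos'])*1e3
    print('slide',sl.round(1),'ang',np.degrees((R.inv()*D).as_rotvec()).round(2),'t',s['clock'],'tcp',s['tcp_pos'].round(4))
E
python3 - <<'E'
from fit import *
p=read_camera('top');q=read_camera('side')
mk=lambda p,t:cv2.inRange(p['color'],(0,0,0),(t,t,t))
print(q['color'][215:250:4,225:255:4].max(2))
for t in(50,60,70):
    a=roi(mk(p,45),(209,208),30);b=roi(mk(q,t),(239,228),26)
    print(t,b.sum(),fit([(q,b)],PANEL,[.514,.127,-.05],.008),fit([(p,a),(q,b)],PANEL,[.514,.127,-.05],.008))
need([.5135,.1275,.20],-3)
E
```

```text
[[ 68  48  46  55  44 127 133 130]
 [ 84  47  48  51  47  46 122 132]
 [ 98  46  50  44  46  43  80 120]
 [ 97  53  48  51  50  45  81  82]
 [ 89  86  60  49  47  46  46  86]
 [130  83  82  70  45  47  47  82]
 [128 133  84  83  82  46  45  81]
 [133 133 140  82  83  81  50  84]
 [ 82 138 135 124  82  87  45  83]]
50 490.0 (array([511.65602364, 123.33179269, -11.91104058]), np.float64(0.5552460984393758)) (array([511.68979277, 128.32918371,  -4.3296096 ]), np.float64(0.8244871281846071))
60 631.0 (array([511.90069111, 126.26822903,  -7.02190601]), np.float64(0.2814393586277617)) (array([511.6214038 , 127.93672023,  -3.67534307]), np.float64(0.46497587408684016))
70 659.0 (array([511.19426324, 126.96725234,  -4.96906261]), np.float64(0.24492844178642628)) (array([511.62450191, 128.03443098,  -2.83984395]), np.float64(0.4228315590748272))
slide [-451.8 -299.8   42.3] ang [ 1.000e-02  0.000e+00 -1.441e+01] t 1.2 tcp [0.1721 0.5487 0.2423]
```

{"op": "jog_arm", "data": {"moves": [{"slide": [-38,-25,0],"angular": [0,0,-4],"fingers": 0},{"slide": [-75,-50,0],"angular": [0,0,-8],"fingers": 0},{"slide": [-113,-75,0],"angular": [0,0,-12],"fingers": 0},{"slide": [-150,-100,0],"angular": [0,0,-14.4],"fingers": 0},{"slide": [-188,-125,0],"angular": [0,0,-14.4],"fingers": 0},{"slide": [-225,-150,0],"angular": [0,0,-14.4],"fingers": 0},{"slide": [-263,-175,0],"angular": [0,0,-14.4],"fingers": 0},{"slide": [-300,-200,0],"angular": [0,0,-14.4],"fingers": 0},{"slide": [-338,-225,0],"angular": [0,0,-14.4],"fingers": 0},{"slide": [-375,-250,0],"angular": [0,0,-14.4],"fingers": 0}]}}

```text
clock: 2.03
tcp_pos: [0.4347, 0.2227, 0.2426]
orientation: [0.0, 0.026, 1.0, 0.0]
wrist_force: [0.7, 0.9, 0.0]
finger_gap: 0.0853
grip_force: 0.0
```

```bash
python3 -c "
from h import *
need([.512,.128,.20],-3)"
```

```text
slide [-82.1 -90.6  42.6] ang [ 0.03  0.04 -0.  ] t 2.0333 tcp [0.4347 0.2227 0.2426]
```

{"op": "jog_arm", "data": {"moves": [{"slide": [-25,-25,0]},{"slide": [-50,-50,0]},{"slide": [-61,-67,0]},{"slide": [-61,-67,20]},{"slide": [-61,-67,40]},{"slide": [-61,-67,42]},{"slide": [-61,-67,42]}]}}

```text
schema error: expected keys fingers, slide, angular
```

Run:
```python
from h import *
need([.512,.128,.088],-3)
p=read_camera('top');q=read_camera('side')
o=np.hstack([cv2.resize(p['color'][160:260,150:250],(400,400),interpolation=2),cv2.resize(q['color'][160:260,190:290],(400,400),interpolation=2)])
cv2.imwrite('pics/c.png',o[:,:,::-1])
```

```text
slide [-82.  -90.6 154.6] ang [ 0.03  0.04 -0.  ] t 2.0333 tcp [0.4347 0.2227 0.2426]
```

View pics/c.png

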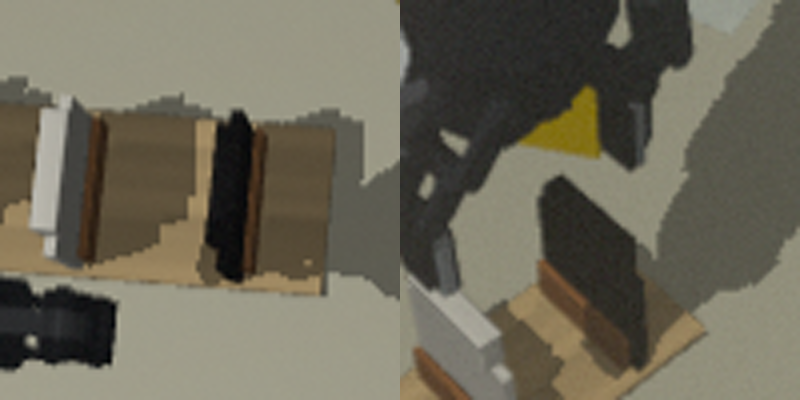

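The move was refused because every row needs all three keys. The picture only shows the gripper short of the black panel, with the panel at top-crop (230,195).

{"op": "jog_arm", "data": {"moves": [{"slide": [-25,-25,0],"angular": [0,0,0],"fingers": 0},{"slide": [-50,-50,0],"angular": [0,0,0],"fingers": 0},{"slide": [-61,-67,0],"angular": [0,0,0],"fingers": 0},{"slide": [-61,-67,20],"angular": [0,0,0],"fingers": 0},{"slide": [-61,-67,42],"angular": [0,0,0],"fingers": 0},{"slide": [-61,-67,42],"angular": [0,0,0],"fingers": 0},{"slide": [-61,-67,42],"angular": [0,0,0],"fingers": 0}]}}

```text
clock: 2.72
tcp_pos: [0.4899, 0.1546, 0.1995]
orientation: [-0.001, 0.026, 1.0, -0.0]
wrist_force: [0.0, 1.0, -0.0]
finger_gap: 0.0854
grip_force: 0.0
```

Run:
```python
from h import *
p=read_camera('top');q=read_camera('side')
need([.512,.128,.088],-3)
o=np.hstack([cv2.resize(p['color'][160:260,150:250],(400,400),interpolation=2),cv2.resize(q['color'][160:260,190:290],(400,400),interpolation=2)])
cv2.imwrite('pics/d.png',o[:,:,::-1])
```

```text
slide [-21.9 -25.9 113.4] ang [0.02 0.06 0.04] t 2.8167 tcp [0.4914 0.155  0.2014]
```

View pics/d.png

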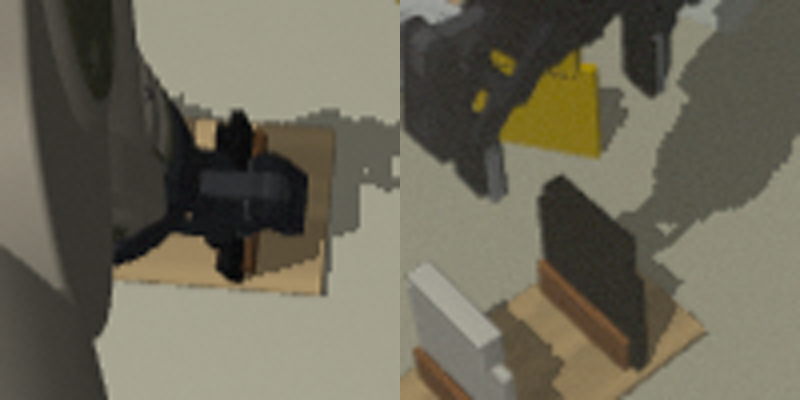

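The gripper hangs above the panel but about 22 mm and 26 mm short in tool x and y. I'll shift over, settle, and check before descending.

{"op": "jog_arm", "data": {"moves": [{"slide": [-22,-26,0],"angular": [0,0,0],"fingers": 0},{"slide": [-22,-26,30],"angular": [0,0,0],"fingers": 0},{"slide": [-22,-26,60],"angular": [0,0,0],"fingers": 0},{"slide": [-22,-26,60],"angular": [0,0,0],"fingers": 0},{"slide": [-22,-26,60],"angular": [0,0,0],"fingers": 0}]}}

```text
clock: 3.23
tcp_pos: [0.5109, 0.1276, 0.1404]
orientation: [-0.001, 0.026, 1.0, -0.0]
wrist_force: [-0.4, -0.3, -0.2]
finger_gap: 0.0853
grip_force: 0.0
```

Run:
```python
from h import *
q=read_camera('side');p=read_camera('top')
need([.512,.128,.088],-3)
o=np.hstack([cv2.resize(p['color'][160:260,150:250],(400,400),interpolation=2),cv2.resize(q['color'][160:260,190:290],(400,400),interpolation=2)])
cv2.imwrite('pics/e.png',o[:,:,::-1])
```

```text
slide [ 0.9  0.1 54.5] ang [0.03 0.15 0.04] t 3.3333 tcp [0.5128 0.1278 0.1425]
```

View pics/e.png

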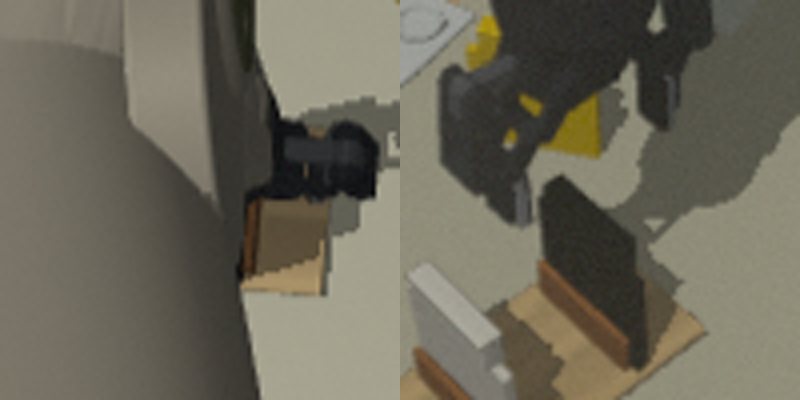

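In the side crop the fingers straddle the bar at (520,210) and (660,120). I'll descend and grip.

{"op": "jog_arm", "data": {"moves": [{"slide": [1,0,20],"angular": [0,0,0],"fingers": 0},{"slide": [1,0,40],"angular": [0,0,0],"fingers": 0},{"slide": [1,0,54],"angular": [0,0,0],"fingers": 0},{"slide": [1,0,54],"angular": [0,0,0],"fingers": 0.4},{"slide": [1,0,54],"angular": [0,0,0],"fingers": 0.6},{"slide": [1,0,54],"angular": [0,0,0],"fingers": 0.75},{"slide": [1,0,54],"angular": [0,0,0],"fingers": 1},{"slide": [1,0,54],"angular": [0,0,0],"fingers": 1},{"slide": [1,0,54],"angular": [0,0,0],"fingers": 1},{"slide": [1,0,54],"angular": [0,0,0],"fingers": 1}], "squeeze": 50}}

```text
clock: 4.17
tcp_pos: [0.5117, 0.1276, 0.0875]
orientation: [0.001, 0.026, 1.0, 0.0]
wrist_force: [-0.9, 1.0, 5.8]
finger_gap: 0.0134
grip_force: 49.7
```

{"op": "jog_arm", "data": {"moves": [{"slide": [0,0,-10],"angular": [0,0,0],"fingers": 1},{"slide": [0,0,-30],"angular": [0,0,0],"fingers": 1},{"slide": [0,0,-55],"angular": [0,0,0],"fingers": 1},{"slide": [0,0,-80],"angular": [0,0,0],"fingers": 1},{"slide": [0,0,-105],"angular": [0,0,0],"fingers": 1},{"slide": [0,0,-125],"angular": [0,0,0],"fingers": 1},{"slide": [0,0,-125],"angular": [0,0,0],"fingers": 1},{"slide": [0,0,-125],"angular": [0,0,0],"fingers": 1}], "squeeze": 60}}

```text
clock: 4.83
tcp_pos: [0.5114, 0.1273, 0.2126]
orientation: [0.001, 0.026, 1.0, 0.0]
wrist_force: [0.2, -0.5, -0.4]
finger_gap: 0.013
grip_force: 58.7
```

Run:
```python
from fit import *
q=read_camera('side');p=read_camera('top')
s=get_state();need([.5845,-.2675,.212],-12.7,s)
print(s['wrist_force'],s['finger_gap'])
cv2.imwrite('pics/f.png',cv2.resize(q['color'][110:310,130:330],(600,600),interpolation=2)[:,:,::-1])
```

```text
slide [ -95.1 -390.3   -1.7] ang [-0.02 -0.1   9.69] t 4.9333 tcp [0.51   0.1272 0.2103]
[ 0.22841557  0.66092164 -1.37601635] 0.013185984350419323
```

View pics/f.png

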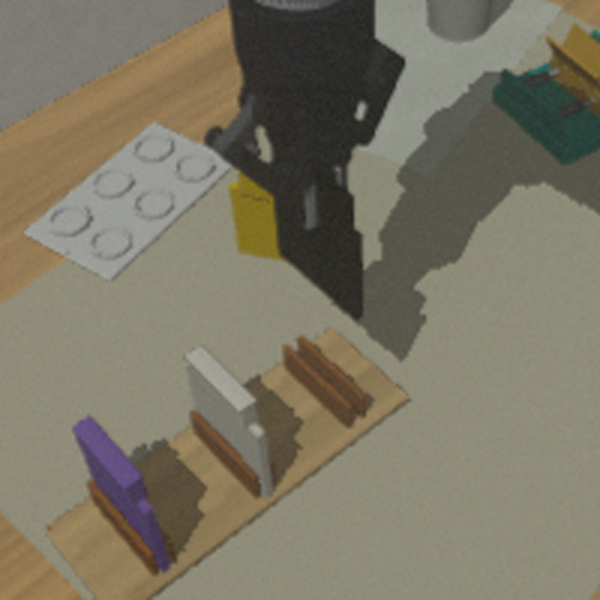

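The black panel is lifted clear at (320,270), and white and violet are still standing in their slots. Next is the carry to the clip.

{"op": "jog_arm", "data": {"moves": [{"slide": [-6,-25,0],"angular": [0,0,0.6],"fingers": 1},{"slide": [-15,-62,0],"angular": [0,0,1.5],"fingers": 1},{"slide": [-24,-99,0],"angular": [0,0,2.5],"fingers": 1},{"slide": [-33,-136,0],"angular": [0,0,3.4],"fingers": 1},{"slide": [-42,-173,0],"angular": [0,0,4.3],"fingers": 1},{"slide": [-51,-210,0],"angular": [0,0,5.2],"fingers": 1},{"slide": [-60,-247,0],"angular": [0,0,6.1],"fingers": 1},{"slide": [-69,-284,0],"angular": [0,0,7.0],"fingers": 1},{"slide": [-78,-321,0],"angular": [0,0,8.0],"fingers": 1},{"slide": [-84,-345,0],"angular": [0,0,8.6],"fingers": 1}], "squeeze": 60}}

```text
clock: 5.77
tcp_pos: [0.5759, -0.2249, 0.2089]
orientation: [-0.001, 0.103, 0.995, 0.0]
wrist_force: [0.5, 0.1, -1.2]
finger_gap: 0.0133
grip_force: 58.8
```

{"op": "jog_arm", "data": {"moves": [{"slide": [0,0,0],"angular": [0,0,0],"fingers": 1},{"slide": [0,0,0],"angular": [0,0,0],"fingers": 1},{"slide": [0,0,0],"angular": [0,0,0],"fingers": 1},{"slide": [0,0,0],"angular": [0,0,0],"fingers": 1}]}}

```text
clock: 6.1
tcp_pos: [0.5759, -0.2201, 0.2104]
orientation: [-0.001, 0.1, 0.995, 0.001]
wrist_force: [-0.0, 0.4, -1.7]
finger_gap: 0.0131
grip_force: 58.8
```

```bash
python3 -c "
from h import *
need([.5845,-.2675,.17],-12.7)
for n in('top','side'):
    p=read_camera(n);print(n,[(d['p'],d['point'],onz(p,d['point'],0)[:2]) for d in tip_of('clip',p)[:1]])"
```

```text
slide [-18.  -44.7  40.3] ang [ 0.06 -0.12  1.17] t 6.1 tcp [ 0.5759 -0.2201  0.2104]
top [(0.71, [396.6, 181.1], array([ 0.58881463, -0.27070438]))]
side [(0.59, [321.0, 146.7], array([ 0.58350664, -0.26619184]))]
```

{"op": "jog_arm", "data": {"moves": [{"slide": [-7,-18,0],"angular": [0,0,0.5],"fingers": 1},{"slide": [-18,-45,0],"angular": [0,0,1.1],"fingers": 1},{"slide": [-18,-45,15],"angular": [0,0,1.1],"fingers": 1},{"slide": [-18,-45,35],"angular": [0,0,1.1],"fingers": 1},{"slide": [-18,-45,35],"angular": [0,0,1.1],"fingers": 1},{"slide": [-18,-45,35],"angular": [0,0,1.1],"fingers": 1}]}}

```text
clock: 6.8
tcp_pos: [0.5843, -0.2682, 0.1753]
orientation: [-0.001, 0.11, 0.994, 0.001]
wrist_force: [0.0, -0.8, -0.5]
finger_gap: 0.0134
grip_force: 58.9
```

Run:
```python
from h import *
q=read_camera('side');p=read_camera('top')
need([.585,-.268,.10],-12.7)
o=np.hstack([cv2.resize(p['color'][140:230,350:440],(400,400),interpolation=2),cv2.resize(q['color'][80:180,275:375],(400,400),interpolation=2)])
cv2.imwrite('pics/g.png',o[:,:,::-1])
```

```text
slide [ 0.8  0.8 77.4] ang [-0.01  0.05  0.04] t 6.9 tcp [ 0.5855 -0.2689  0.1774]
```

View pics/g.png

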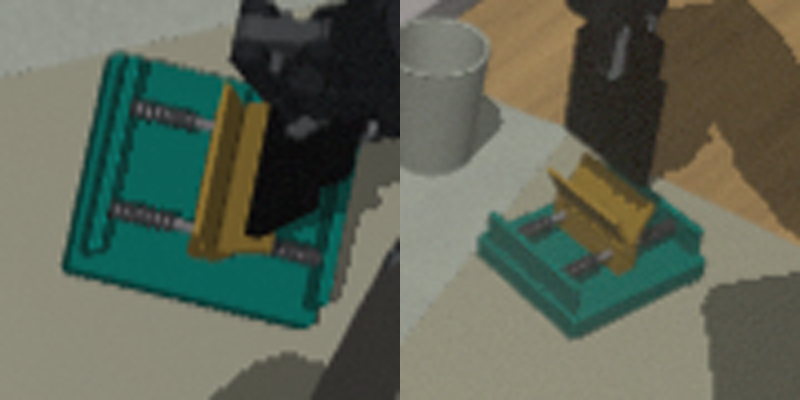

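The panel hangs over the jaws. In the side crop its lower edge runs (568,130)–(648,185), and the lips run (548,170)–(630,240) and (590,155)–(657,208). I'll check these as numbers.

Run:
```python
from h import *
q=read_camera('side');s=get_state();zb=s['tcp_pos'][2]-.080
for n,uv,z in(('b1',(317,112.5),zb),('b2',(337,126.3),zb),('n1',(312,122.5),.072),('n2',(332.5,140),.072),('f1',(322.5,118.75),.072),('f2',(339,132),.072)):
    w=onz(q,uv,z)[:2]-[.585,-.268];a=np.radians(-12.7);c,d=np.cos(a),np.sin(a)
    print(n,(np.array([c*w[0]+d*w[1],-d*w[0]+c*w[1]])*1e3).round(1))
need([.585,-.268,.10],-12.7)
```

```text
b1 [32.3  2.7]
b2 [-43.7  -2.4]
n1 [30.2 18.2]
n2 [-58.   20.3]
f1 [ 27.6 -16.9]
f2 [-42.  -16.1]
slide [ 1.1  0.9 77.8] ang [-0.03  0.11  0.04] t 6.95 tcp [ 0.5858 -0.2691  0.1778]
```

Panel and jaws are centred within a few mm, so I'm pressing in.

{"op": "jog_arm", "data": {"moves": [{"slide": [0,1,12],"angular": [0,0,0],"fingers": 1},{"slide": [0,1,24],"angular": [0,0,0],"fingers": 1},{"slide": [0,1,34],"angular": [0,0,0],"fingers": 1},{"slide": [0,1,42],"angular": [0,0,0],"fingers": 1},{"slide": [0,1,50],"angular": [0,0,0],"fingers": 1},{"slide": [0,1,58],"angular": [0,0,0],"fingers": 1},{"slide": [0,1,64],"angular": [0,0,0],"fingers": 1},{"slide": [0,1,64],"angular": [0,0,0],"fingers": 1}]}}

```text
clock: 7.62
tcp_pos: [0.5852, -0.2681, 0.111]
orientation: [-0.0, 0.111, 0.994, 0.0]
wrist_force: [-0.9, -0.6, -3.1]
finger_gap: 0.013
grip_force: 59.9
```

```bash
python3 -c "
from h import *
need([.585,-.268,.10],-12.7);s=get_state();print(s['wrist_force'],s['ft_torque'])"
```

```text
slide [ 0.2  0.  11. ] ang [ 0.04 -0.05  0.  ] t 7.6167 tcp [ 0.5852 -0.2681  0.111 ]
[-0.86992444 -0.57991924 -3.12740037] [-0.02897983 -0.20628232  0.09777441]
```

{"op": "jog_arm", "data": {"moves": [{"slide": [0,0,4],"angular": [0,0,0],"fingers": 1},{"slide": [0,0,8],"angular": [0,0,0],"fingers": 1},{"slide": [0,0,11],"angular": [0,0,0],"fingers": 1},{"slide": [0,0,12],"angular": [0,0,0],"fingers": 1},{"slide": [0,0,12],"angular": [0,0,0],"fingers": 1},{"slide": [0,0,12],"angular": [0,0,0],"fingers": 1}]}}

```text
clock: 8.12
tcp_pos: [0.5853, -0.2682, 0.0998]
orientation: [-0.0, 0.111, 0.994, 0.0]
wrist_force: [0.4, -0.2, -3.3]
finger_gap: 0.0135
grip_force: 59.8
```

{"op": "jog_arm", "data": {"moves": [{"slide": [0,0,1],"angular": [0,0,0],"fingers": 1},{"slide": [0,0,2],"angular": [0,0,0],"fingers": 1},{"slide": [0,0,2],"angular": [0,0,0],"fingers": 1},{"slide": [0,0,2],"angular": [0,0,0],"fingers": 1}]}}

```text
clock: 8.45
tcp_pos: [0.5853, -0.2683, 0.0995]
orientation: [0.0, 0.111, 0.994, -0.0]
wrist_force: [-2.2, 1.0, 5.4]
finger_gap: 0.013
grip_force: 61.0
```

Run:
```python
from h import *
q=read_camera('side');p=read_camera('top')
s=get_state();need([.585,-.268,.10],-12.7,s);print(s['wrist_force'])
o=np.hstack([cv2.resize(p['color'][140:230,350:440],(400,400),interpolation=2),cv2.resize(q['color'][80:180,275:375],(400,400),interpolation=2)])
cv2.imwrite('pics/i.png',o[:,:,::-1])
```

```text
slide [ 0.4  0.2 -0.5] ang [-0.01  0.04 -0.  ] t 8.55 tcp [ 0.5853 -0.2683  0.0995]
[-2.01291995  1.26331203  4.84279506]
```

{"op": "jog_arm", "data": {"moves": [{"slide": [0,0,1],"angular": [0,0,0],"fingers": 1},{"slide": [0,0,2],"angular": [0,0,0],"fingers": 1},{"slide": [0,0,3],"angular": [0,0,0],"fingers": 1},{"slide": [0,0,3],"angular": [0,0,0],"fingers": 1},{"slide": [0,0,3],"angular": [0,0,0],"fingers": 1}]}}

```text
clock: 8.97
tcp_pos: [0.5854, -0.2684, 0.0995]
orientation: [0.001, 0.111, 0.994, -0.001]
wrist_force: [-7.4, 3.8, 21.1]
finger_gap: 0.0132
grip_force: 63.3
```

It's rigidly seated: TCP stays at 0.0995 with 21 N. I'll relax the push, release and retreat.

{"op": "jog_arm", "data": {"moves": [{"slide": [0,0,-2],"angular": [0,0,0],"fingers": 1},{"slide": [0,0,-3],"angular": [0,0,0],"fingers": 1},{"slide": [0,0,-3],"angular": [0,0,0],"fingers": 0.8},{"slide": [0,0,-3],"angular": [0,0,0],"fingers": 0.5},{"slide": [0,0,-3],"angular": [0,0,0],"fingers": 0.3},{"slide": [0,0,-3],"angular": [0,0,0],"fingers": 0.2},{"slide": [0,0,-3],"angular": [0,0,0],"fingers": 0.2},{"slide": [0,0,-3],"angular": [0,0,0],"fingers": 0.2}]}}

```text
clock: 9.63
tcp_pos: [0.5853, -0.2683, 0.0979]
orientation: [-0.0, 0.111, 0.994, 0.0]
wrist_force: [0.2, 0.9, 0.9]
finger_gap: 0.0684
grip_force: 0.0
```

{"op": "jog_arm", "data": {"moves": [{"slide": [0,0,-10],"angular": [0,0,0],"fingers": 0.2},{"slide": [0,0,-30],"angular": [0,0,0],"fingers": 0.2},{"slide": [0,0,-60],"angular": [0,0,0],"fingers": 0.2},{"slide": [0,0,-90],"angular": [0,0,0],"fingers": 0.2},{"slide": [0,0,-120],"angular": [0,0,0],"fingers": 0.2},{"slide": [30,0,-130],"angular": [0,0,0],"fingers": 0.2},{"slide": [60,0,-130],"angular": [0,0,0],"fingers": 0.2},{"slide": [90,0,-130],"angular": [0,0,0],"fingers": 0.2},{"slide": [120,0,-130],"angular": [0,0,0],"fingers": 0.2},{"slide": [120,0,-130],"angular": [0,0,0],"fingers": 0.2}]}}

```text
clock: 10.47
tcp_pos: [0.4631, -0.2395, 0.2288]
orientation: [-0.002, 0.111, 0.994, 0.001]
wrist_force: [-0.1, 0.9, -0.1]
finger_gap: 0.0684
grip_force: 0.0
```

Run:
```python
from fit import *
q=read_camera('side');p=read_camera('top');s=get_state();print(s['clock'],s['tcp_pos'],s['finger_gap'])
a=roi(cv2.inRange(p['color'],(0,)*3,(45,)*3),(405,178),25)
print(a.sum(),fit([(p,a)],PANEL,[.585,-.268,-.22],.02))
o=np.hstack([cv2.resize(p['color'][140:230,350:440],(400,400),interpolation=2),cv2.resize(q['color'][80:180,275:375],(400,400),interpolation=2)])
cv2.imwrite('pics/j.png',o[:,:,::-1])
```

```text
10.5667 [ 0.46770394 -0.24183411  0.22950066] 0.06805215448325325
601.0 (array([ 587.73325631, -269.74075081,  -14.06781666]), np.float64(0.25753809011125245))
```

View pics/j.png

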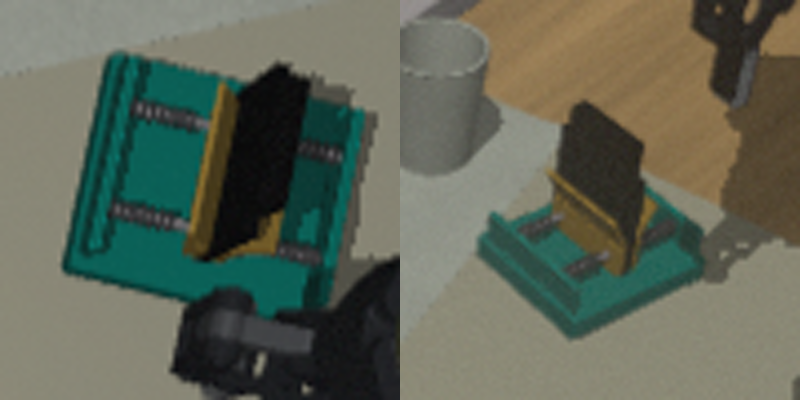

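The black panel stands upright between the jaws, at side-crop (600,180). It is centred along them and seated, with the gripper clear.

```bash
python3 -c "
from workcell import *
print(hand_in())"
```

```text
the job is handed in; nothing more can be done
None
```

The black panel is pressed fully home in the teal clip, standing upright by itself about midway along the jaws; the white and violet panels were left in the rack, and the job is handed in at about 10.6 s on the robot's clock.

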